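# Back-stamp a batch of cups on the indexing carousel

## Task

Number the teal tumblers that stand foot-up on the worktop: set them foot-up on the felt discs of the little carousel, and bring each in turn under the hand stamp by drawing the spring pin on the wheel's rim, turning the wheel and letting the pin drop into the next hole; with the pin home, push the stamp's plunger fully down on the cup's foot. The stamp counts up, so stamp them in the order in which they stood, from the left to the right as the robot sees them; finish with every cup centred foot-up on a felt disc, the pin home in a hole and the plunger up, and leave everything else where it is.

Things in the scene. Friction and masses are not known exactly. Their poses are not given: they have to be found in the camera images.
- cup_a: stoneware tumbler, glazed teal with a bare brown foot, 57 to 59 mm across, 55 mm tall, no handle, about 0.2 kg, standing upside down (foot up), its mouth closed by a rubber bung. All are alike; this one, if present, starts furthest to the left (+y). Origin: centre of its mouth, on what it stands on; z points up to the foot. Grip it by the sides from above about 25 mm above its mouth
- cup_b: like cup_a; starts between cup_a and cup_c (each start has two or three of the three cups)
- cup_c: like cup_a; starts furthest to the right, nearest the carousel
- carousel: fixed indexing carousel: aluminium base 290 mm across, 31 mm high. Origin: on the worktop on the wheel's axis; x points to the stamp's post, z up. Post at x = 136 mm, 168 mm high; its arm (22 mm wide, 130 to 152 mm high) reaches in to the stamp barrel at x = 75 mm (radius 16 mm, 116 to 163 mm high).
- wheel (a joint): angle of the plywood wheel (236 mm across, top 31.5 mm above the worktop, let in flush in the base), rad, grows anticlockwise seen from above, from -0.12 to 3.9. It starts at 0. The index holes are at 0, 1.257, 2.513 and 3.770 (72 degrees apart); the pin has about 0.015 rad of play in its hole. Turns easily (about 0.05 N m of friction) when the pin is drawn
- pin_knob (a point): middle of the pin's black grip, an upright cylinder 24 mm across, 36 mm tall (18 mm above and below this point), 83 mm above the worktop when home, 128 mm from the axis on a lug of the wheel (lug top 52 mm high). It rides with the wheel: at 72 degrees + wheel angle in the carousel's frame (anticlockwise from x). Lift it to draw the pin, carry it round the axis, let go over the next hole
- pin (a joint): lift of the index pin, m: 0 home in a hole, 0.016 fully drawn; it must be lifted over 0.010 to clear the hole, and rests at about 0.010 if let go between holes. A spring pulls it down with 4 N at home, 7 N fully drawn. Only while it is drawn will the wheel turn; let go within about 0.02 rad of a hole it drops in
- place_1 (a point): centre of the first grey felt disc (70 mm across, flush with the wheel's top), 75 mm from the wheel's axis; it turns with the wheel. With the wheel at 0 it lies at -72 degrees in the carousel's frame; it is under the stamp with the wheel at 1.257
- place_2 (a point): the second felt disc, at -144 degrees with the wheel at 0; under the stamp with the wheel at 2.513
- place_3 (a point): the third felt disc, at -216 degrees with the wheel at 0; under the stamp with the wheel at 3.770
- stamp_axis (a point): fixed point on the stamp's axis at the height of the foot of a cup that stands on the wheel (87 mm above the worktop)
- stamp_cap (a point): centre of the top of the stamp's black mushroom cap, 40 mm across, 196 mm above the worktop when up; it goes down with the plunger
- stamp (a joint): travel of the stamp plunger, m: 0 up, 0.022 at its stop, where the rubber pad just meets the foot of a cup. A spring pushes it up with 3 N at the top and 9 N at the stop; it springs back when let go
- saucer: bystander: small teal saucer, 76 mm across, 12 mm high, behind the cups; origin under its centre
- clay_bowl: bystander: small terracotta bowl, 71 mm across, 27 mm high, behind the cups; origin under its centre
- tags: bystander: banded stack of kraft tags, 36 x 48 x 12 mm, in front of the cups; origin under its centre
- roll: bystander: roll of tape lying flat, 96 mm across, 48 mm high, right of the carousel; origin under its centre
- speck_mug: bystander: speckled mug with handle, 63 x 82 mm, 59 mm high, right of the carousel; origin under its centre
- stamp_pad (a point): centre of the underside of the stamp's rubber pad (28 mm across), 110 mm above the worktop when up; it goes down with the plunger to 88 mm at the stop, 57 mm above the mouth of a cup on the wheel

How it is judged:
By the outcome, as a careful person would: the job done as asked, in the order asked, and still so for the second after the job is handed in, with the robot touching nothing.
Of cup_a, cup_b, cup_c only 2 to 3 are there at a start; the rules pass over those that are not, and their reading is None.
At some moment in a run one of cup_a, cup_b, cup_c may be knocked a few centimetres aside while the robot is not near it.
It also fails if it takes over 210 s, if anything falls off the work surface, if the arm or the gripper's body presses on something with over 40 N, if the wrist force passes 120 N, or if a joint passes its speed limit or range.

## Robot

A 6-joint arm with a two-finger parallel gripper is mounted at the origin on a cart in front of the work surface, level with it; the furniture and walls round the work are solid. World frame = base frame: x ahead of the robot, y to its left, z up, the work surface at z = 0. Lengths are in m, angles in rad, forces in N, time in s.
With the tool pointing down it reaches from about 0.35 to 0.875 m from the base axis. Payload 15.5 kg.
Tool frame: the origin (TCP) lies between the finger pads; the fingertips stand 22 mm ahead of it and the grasp point (between the pads) lies 3 mm ahead of it; z points along the fingers, y is the line along which they close (so a half turn about z gives the same grasp; the last joint's range is limited). The gripper opens to 85 mm and grips with 20 to 120 N. Pads are 22 mm wide; open, the fingers measure 114 mm over their backs; the gripper's body (76 mm by 85 mm) begins 54 mm behind the grasp point. The pads swing forward as they close: fully open they stand 13 mm farther back than shut.
Start: joints at [1.062, 0.494, 1.345, -0, 1.302, -0.096], TCP at [0.251, 0.573, 0.253] pointing down, gripper open.
Joint ranges: [-2.91, 2.91], [-0.82, 2.16], [0.22, 2.67], [-1.22, 4.37], [0.12, 2.79], [-3.08, 3.08]. Speed limits (rad/s): [1.89, 1.89, 2.57, 3.01, 3.01, 3.01].

## Interface

Orientations are given as a unit quaternion [w, x, y, z].
In Python, from station import bot, eyes, models gives the robot as it stands.
- The arm moves only by the shell command python3 -m inch 'ROWS' [OPENING]. ROWS is a JSON object of lists of equal length, an entry for each row: "linear": the shift along the tool's x, y, z in cm, a list of three; "twist": the turn about the tool's z in rad. A call has 1 to 20 rows; each row is the pose to reach, as a shift and turn from the pose commanded when the call began, along the tool's axes at that moment; what a row does not reach only later rows make up. A row lasts 1/8 s, in which the tool goes at most 62.5 mm and 10.7 degrees, less where a joint would pass 70% of its speed; a pose out of reach is approached as far as the arm can. A call with a gripper value outside its range is refused whole. OPENING is the opening, from -1 (shut) to 1 (fully open), set as the call begins (- or left out, the last holds). The fingers move at their own pace and stop on an object; the grip force is fixed at half the most. Time passes only in rows, so rows that repeat a pose let the fingers close. It gives the time, the measured TCP pose, the force, the opening and the grip force at its end, in the units of the state.
- bot.observe(): the state, without advancing time (a new reading comes with each control period).
- eyes.capture(name): name is "scene" or "top"; returns a dict with "pixels" (420x560x3 uint8, blue, green, red), "camera_matrix" (3x3 intrinsics, pixels), "position" and "orientation" of the camera in the world. Camera axes: x right, y up, looking along -z (the intrinsics and any distortion apply to the point x, -y, -z); pixel columns grow to the right and rows downward; lengths in m; the calibration is good to about 2 mm. A picture is of the moment at which its call begins. There is no depth.
- bot.sign_off(): hands the job in; it is judged then, once.
Trained networks look in a picture, given as the dict that the camera call returned (one of the last four; its "shot" number tells which), for a name from the list of things; names that differ only in an ending like _2 or _b are one class to them, and where a whole thing is asked for, a point or a joint stands for the part that bears it (a point fixed in the world has none). Each returns a list of dicts, best first, with "p" (0 to 1); they miss things now and then, are a little off and sometimes report something else, mostly with a low value. They report only what shows in the picture. A call takes as long as a camera call.
- models.search_frame(picture, label): "bbox" ([left, top, width, height] in pixels, round what is visible of it).
The state is a dict: "t": time; "joint_positions": joint angles; "qd": joint speeds; "joint_efforts": joint torques, N m; "tool_pos": TCP position; "orientation": TCP orientation; "wrist_force": force on the tool from outside, world axes, zero at the start; "ft_torque": the same for the moment, N m; "gripper_width": opening from 0.0 (shut) to 1.0 (fully open); "grip_force": force on a finger pad.
Only numpy, scipy, OpenCV 4.12 (cv2) and the standard library are available. Lean on these libraries where they do the work, as an engineer would, in place of code of your own. Each camera call takes 0.05 s, during which the arm holds its last target. There are 200 camera calls.

## Working session

There is one attempt and no reset: what is moved stays moved. The work goes in short steps, Python scripts to look and compute and a shell command to move; the robot and the scene stay as the last step left them, time stands still between calls to the robot, and variables do not carry over. Pictures are saved under pics/ and viewed, at most 14 in all, crops included, and the job is handed in when it is done.

```bash
ls; mkdir -p pics
python3 - <<'E'
from station import bot, eyes, models
import cv2
s=bot.observe(); print({k:s[k] for k in("t","tool_pos","orientation","wrist_force","gripper_width")})
for n in("scene","top"):
    p=eyes.capture(n); cv2.imwrite(f"pics/{n}0.png",p["pixels"]); print(n,p["camera_matrix"],p["position"],p["orientation"],[k for k in p])
    for l in("cup_a","carousel","pin_knob","stamp_cap","place_1","saucer","clay_bowl","tags","roll","speck_mug"):
        print(l,[( [round(v) for v in d["bbox"]],round(d["p"],2)) for d in models.search_frame(p,l)][:5])
E
```

```text
pics
{'t': 0.0, 'tool_pos': array([0.25055977, 0.57222371, 0.25271738]), 'orientation': array([-1.74569291e-04,  2.04921926e-01,  9.78778148e-01, -5.57377442e-04]), 'wrist_force': array([-0.05556754, -0.53209661,  0.58314568]), 'gripper_width': 0.9983132878349507}
scene [[518.14437918   0.         286.78367622]
 [  0.         518.14437918 210.09954041]
 [  0.           0.           1.        ]] [-0.75790736  0.98479482  1.02689125] [-0.36391531 -0.22846452  0.462276    0.77567423] ['pixels', 'camera_matrix', 'position', 'orientation', 'shot']
cup_a [([237, 252, 16, 20], 0.73), ([214, 265, 15, 23], 0.64), ([186, 281, 16, 19], 0.57)]
carousel [([274, 184, 76, 71], 0.78)]
pin_knob [([274, 220, 8, 10], 0.64)]
stamp_cap [([273, 181, 78, 74], 0.63)]
place_1 [([277, 216, 66, 32], 0.86)]
saucer [([166, 267, 17, 11], 0.44)]
clay_bowl [([200, 250, 23, 14], 0.62), ([243, 287, 10, 6], 0.62)]
tags [([244, 286, 13, 8], 0.47)]
roll []
speck_mug [([276, 218, 67, 26], 0.25)]
top [[393.40481068   0.         283.37006365]
 [  0.         393.40481068 206.41173313]
 [  0.           0.           1.        ]] [ 0.39791968 -0.04007157  1.40959007] [ 0.70782324  0.02890951 -0.03952319 -0.7046903 ] ['pixels', 'camera_matrix', 'position', 'orientation', 'shot']
cup_a [([183, 200, 12, 22], 0.74), ([209, 199, 16, 21], 0.65), ([147, 211, 18, 15], 0.56)]
carousel [([275, 155, 80, 92], 0.9)]
pin_knob [([273, 158, 80, 90], 0.64), ([276, 185, 7, 6], 0.42)]
stamp_cap []
place_1 [([274, 175, 73, 66], 0.83)]
saucer []
clay_bowl [([199, 165, 20, 22], 0.89)]
tags [([161, 170, 18, 19], 0.69)]
roll [([274, 176, 72, 64], 0.67), ([387, 209, 35, 24], 0.6)]
speck_mug [([388, 176, 27, 19], 0.56), ([313, 174, 11, 8], 0.46)]
```

Run:
```python
import cv2
a=cv2.imread("pics/top0.png")[130:290,120:440]; cv2.imwrite("pics/top0c.png",cv2.resize(a,None,fx=2.5,fy=2.5,interpolation=cv2.INTER_CUBIC))
a=cv2.imread("pics/scene0.png")[160:320,140:400]; cv2.imwrite("pics/scene0c.png",cv2.resize(a,None,fx=3,fy=3,interpolation=cv2.INTER_CUBIC))
```

```text
(no output)
```

View pics/top0c.png

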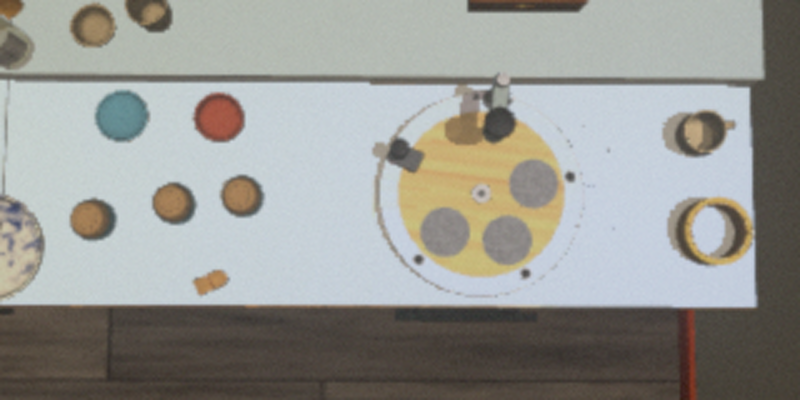

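View pics/scene0c.png

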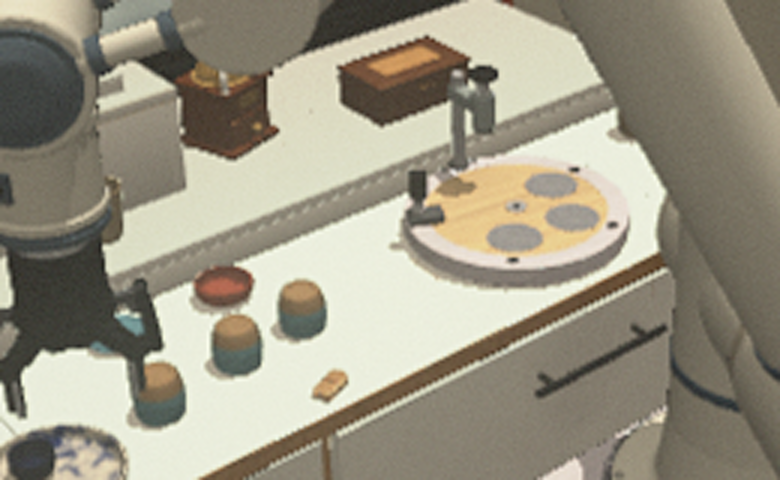

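```bash
cat > h.py <<'E'
from station import bot, eyes, models
import numpy as np, cv2
from scipy.optimize import least_squares
from scipy.spatial.transform import Rotation as Ro
def proj(c,P):
    w=c["orientation"]; R=Ro.from_quat([w[1],w[2],w[3],w[0]]).as_matrix()
    q=(np.atleast_2d(P)-c["position"])@R; K=c["camera_matrix"]
    return np.c_[K[0,0]*q[:,0]/-q[:,2]+K[0,2], K[1,1]*q[:,1]/q[:,2]+K[1,2]]
def cyl(c,p,r,h):  # centroid of silhouette of upright cylinder standing at p
    t=np.linspace(0,2*np.pi,40)[:-1]; ring=np.c_[r*np.cos(t),r*np.sin(t),0*t]+p
    m=cv2.moments(cv2.convexHull(proj(c,np.r_[ring,ring+[0,0,h]]).astype(np.float32)))
    return np.array([m["m10"],m["m01"]])/m["m00"]
def blob(c,uv,test,rad=18,k=4):  # centroid and area (px) of the component nearest uv
    u,v=np.round(uv).astype(int); x0,y0=max(u-rad,0),max(v-rad,0)
    im=cv2.resize(c["pixels"][y0:v+rad,x0:u+rad],None,fx=k,fy=k,interpolation=cv2.INTER_CUBIC)
    n,l,st,ce=cv2.connectedComponentsWithStats(cv2.morphologyEx(test(im).astype(np.uint8),cv2.MORPH_OPEN,np.ones((5,5))))
    best=[(np.hypot(*(ce[i]/k-[uv[0]-x0,uv[1]-y0])),i) for i in range(1,n) if st[i,4]>15*k*k]
    if not best: return None
    i=min(best)[1]; return (ce[i]+.5)/k-.5+[x0,y0], st[i,4]/k/k
hsv=lambda im:cv2.cvtColor(im,cv2.COLOR_BGR2HSV).astype(int)
cupm=lambda im:(hsv(im)[...,1]>75)
gray=lambda im:(hsv(im)[...,1]<60)&(hsv(im)[...,2]<175)
def solve(obs,f,x0):  # obs: list of (cam,uv)
    r=least_squares(lambda x:np.concatenate([f(c,x)-uv for c,uv in obs]),x0,loss="soft_l1"); return r.x,np.abs(r.fun).max()
E
python3 - <<'E'
from h import *
T=eyes.capture("top");S=eyes.capture("scene")
np.set_printoptions(precision=4,suppress=True)
tops=[(156.8,217.6),(189.6,211.2),(216.8,208.4)]; sc=[(193,291),(219,275),(241,262)]
for a,b in zip(tops,sc):
    A=blob(T,a,cupm);B=blob(S,b,cupm);print(A,B)
    o=[(T,A[0]),(S,B[0])]
    print(" z free",solve(o,lambda c,x:cyl(c,x,.029,.055),[.35,.3,0]), "z0",solve(o,lambda c,x:cyl(c,[*x,0],.029,.055),[.35,.3]))
d=[(333.2,203.6),(322.8,226),(298,222.8)]; ds=[(323.3,221.7),(330.7,232.3),(311.7,239)]
obs=[]
for i,(a,b) in enumerate(zip(d,ds)):
    A=blob(T,a,gray);B=blob(S,b,gray);print(A,B)
    print(" disc",solve([(T,A[0]),(S,B[0])],lambda c,x:proj(c,x)[0],[.4,-.1,.03]))
    obs+=[(T,A[0],i),(S,B[0],i)]
def place(x,i): a=x[2]-np.radians(72)*(i+1); return np.array([x[0]+.075*np.cos(a),x[1]+.075*np.sin(a),.0315])
r=least_squares(lambda x:np.concatenate([proj(c,place(x,i))[0]-uv for c,uv,i in obs]),[.4,-.15,0])
print("carousel",r.x,r.fun)
E
```

```text
(array([155.2972, 217.2256]), np.float64(152.3125)) (array([193.0041, 286.7852]), np.float64(132.75))
 z free (array([0.4889, 0.3813, 0.0141]), np.float64(0.5332610518842387)) z0 (array([0.4915, 0.3824]), np.float64(3.139099951783578))
(array([188.1791, 210.5134]), np.float64(147.625)) (array([218.0587, 270.2081]), np.float64(132.0625))
 z free (array([0.5145, 0.2697, 0.0138]), np.float64(0.032925752417696685)) z0 (array([0.5167, 0.2708]), np.float64(3.23909608834299))
(array([215.7762, 207.7485]), np.float64(145.0625)) (array([240.0046, 258.6803]), np.float64(122.0))
 z free (array([0.5244, 0.1741, 0.0138]), np.float64(0.07907296039286393)) z0 (array([0.5266, 0.1745]), np.float64(3.125988897370462))
(array([332.9334, 202.9875]), np.float64(296.9375)) (array([323.325 , 221.2178]), np.float64(99.3125))
 disc (array([ 0.5446, -0.2358,  0.0312]), np.float64(0.1298271497585688))
(array([322.4047, 225.5941]), np.float64(303.875)) (array([330.3339, 232.0446]), np.float64(110.1875))
 disc (array([ 0.4646, -0.198 ,  0.0318]), np.float64(0.13210261341964724))
(array([297.4717, 222.3731]), np.float64(304.6875)) (array([311.109 , 238.7774]), np.float64(120.4375))
 disc (array([ 0.4755, -0.1106,  0.0317]), np.float64(0.14154110350784777))
carousel [ 0.5304 -0.1619 -0.1245] [ 0.0453  0.1069 -0.1399 -0.027   0.1143  0.0685 -0.1215  0.0641  0.1294
  0.0568 -0.1404  0.012 ]
```

```bash
cat >> h.py <<'E'
C=np.array([.5304,-.1619]); YAW=-.1245
def pol(r,deg,wheel=0): a=YAW+np.radians(deg)+wheel; return C+r*np.array([np.cos(a),np.sin(a)])
def brown(im): h=hsv(im); return (h[...,1]>75)&(h[...,0]<25)
def cup(cams,p,z=0):  # refine cup stood near p (xy) on height z from the views given
    o=[]
    for c in cams:
        b=blob(c,cyl(c,[*p,z+.028],.0285,.027),brown)
        if b: o.append((c,b[0]))
    return solve(o,lambda c,x:cyl(c,[*x,z+.028],.0285,.027),list(p)), len(o)
def go(target,tool=None,yaw=None):  # shift in tool axes (cm) and twist to a world target xyz / closing-axis yaw (rad, mod pi)
    s=bot.observe(); w=s["orientation"]; R=Ro.from_quat([w[1],w[2],w[3],w[0]]).as_matrix()
    d=R.T@(np.array(target)-s["tool_pos"])*100
    y=np.arctan2(R[1,1],R[0,1]); t=None
    if yaw is not None: t=-((yaw-y+np.pi/2)%np.pi-np.pi/2)
    return d.round(2),"closing yaw %.3f"%y,"twist",t,"j6 %.2f"%s["joint_positions"][5],"t",s["t"]
E
python3 - <<'E'
from h import *
T=eyes.capture("top");S=eyes.capture("scene")
np.set_printoptions(precision=4,suppress=True)
for p in((.489,.381),(.5145,.27),(.524,.174)): print(cup([T],p),cup([S],p),cup([T,S],p))
print("tcp seen?",bot.observe()["tool_pos"]); print(go([.489,.381,.10],yaw=.35))
E
```

```text
((array([0.4909, 0.3833]), np.float64(3.1770753139426233e-07)), 1) ((array([0.4875, 0.3808]), np.float64(1.1108201647402893e-06)), 1) ((array([0.4897, 0.3818]), np.float64(0.6070337300318727)), 2)
((array([0.5147, 0.2703]), np.float64(9.455462475216336e-07)), 1) ((array([0.5142, 0.2697]), np.float64(3.669552768315043e-07)), 1) ((array([0.5145, 0.2699]), np.float64(0.10957274154108632)), 2)
((array([0.5249, 0.1747]), np.float64(1.0164484933739004e-06)), 1) ((array([0.5243, 0.1737]), np.float64(8.73005092216772e-07)), 1) ((array([0.5246, 0.1742]), np.float64(0.17880304307931283)), 2)
tcp seen? [0.2507 0.5725 0.2533]
(array([-29.51,  -7.98,  15.33]), 'closing yaw 1.158', 'twist', np.float64(0.8080014140299413), 'j6 -0.10', 't', 1.3)
```

```bash
python3 -m inch '{"linear":[[-5,-1.3,2],[-10,-2.6,4.5],[-15,-3.9,7],[-20,-5.2,9.5],[-25,-6.5,12],[-29.57,-7.74,14.3],[-29.57,-7.74,14.3],[-29.57,-7.74,14.3],[-29.57,-7.74,14.3]],"twist":[0.1,0.2,0.3,0.4,0.494,0.494,0.494,0.494,0.494]}' 1
python3 - <<'E'
from h import *
T=eyes.capture("top");S=eyes.capture("scene")
for p in((.49,.383),(.5145,.27),(.524,.174)): print(cup([T],p),cup([S],p))
print(go([.4905,.383,.028],yaw=.664))
a=T["pixels"][170:250,120:240]; cv2.imwrite("pics/t1.png",cv2.resize(a,None,fx=5,fy=5,interpolation=cv2.INTER_CUBIC))
E
```

```text
t: 2.42
tool_pos: [0.49, 0.3839, 0.1109]
orientation: [0.0, 0.437, 0.899, 0.0]
wrist_force: [-0.3, -1.3, -0.1]
gripper_width: 1.0
grip_force: 0.0
((array([0.4942663 , 0.37909608]), np.float64(6.563940644355171e-07)), 1) ((array([0.4895879 , 0.38321126]), np.float64(1.6301447658406687e-06)), 1)
((array([0.5146078 , 0.27003946]), np.float64(2.2922404241398908e-07)), 1) ((array([0.51415877, 0.26978086]), np.float64(8.373095852221013e-07)), 1)
((array([0.52490886, 0.17486415]), np.float64(2.6900767124971026e-07)), 1) ((array([0.52411691, 0.17402138]), np.float64(1.938051184424694e-06)), 1)
(array([-0.1 , -0.02,  8.29]), 'closing yaw 0.665', 'twist', np.float64(0.0013979942214930041), 'j6 -0.10', 't', 2.525)
```

View pics/t1.png

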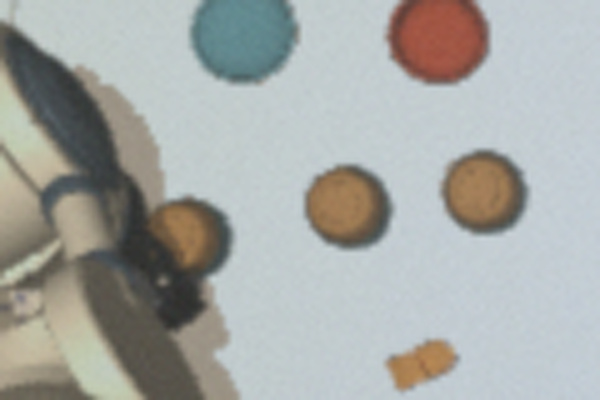

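```bash
python3 -m inch '{"linear":[[-0.1,0,2.5],[-0.1,0,5],[-0.1,0,7],[-0.1,0,8.2],[-0.1,0,8.2]],"twist":[0,0,0,0,0]}' 1
python3 -m inch '{"linear":[[0,0,0],[0,0,0],[0,0,0],[0,0,0],[0,0,0],[0,0,0]],"twist":[0,0,0,0,0,0]}' -1
python3 -m inch '{"linear":[[0,0,-1.5],[0,0,-4],[0,0,-8],[0,0,-12.1],[0,0,-12.1]],"twist":[0,0,0,0,0]}'
python3 - <<'E'
from h import *
print([pol(.075,-72*i) for i in(1,2,3)])
print(go([*pol(.075,-72),.15],yaw=YAW-np.radians(72)))
E
```

```text
t: 3.15
tool_pos: [0.4907, 0.3823, 0.028]
orientation: [-0.0, 0.438, 0.899, -0.0]
wrist_force: [0.4, 0.4, 0.6]
gripper_width: 1.007
grip_force: 0.0
t: 3.9
tool_pos: [0.4915, 0.3824, 0.0296]
orientation: [0.0, 0.438, 0.899, 0.001]
wrist_force: [-2.4, -1.7, 11.1]
gripper_width: 0.637
grip_force: 60.8
t: 4.53
tool_pos: [0.4926, 0.3832, 0.1534]
orientation: [0.002, 0.438, 0.899, 0.003]
wrist_force: [-0.8, 0.5, -3.0]
gripper_width: 0.635
grip_force: 64.4
[array([ 0.54453932, -0.23555514]), array([ 0.46471909, -0.19810798]), array([ 0.47566764, -0.11062262])]
(array([-51.92, -34.05,   0.16]), 'closing yaw 0.664', 'twist', np.float64(-1.0964155885706646), 'j6 -0.10', 't', 4.525)
```

```bash
python3 -m inch '{"linear":[[-2,-1.3,-1],[-6,-3.9,-2],[-10,-6.6,-2],[-14,-9.2,-2],[-18,-11.8,-2],[-22,-14.4,-2],[-26,-17,-2],[-30,-19.7,-2],[-34,-22.3,-2],[-38,-24.9,-2],[-42,-27.5,-2],[-46,-30.2,-2],[-49.5,-32.5,-2],[-51.92,-34.05,-2],[-51.92,-34.05,-1],[-51.92,-34.05,0],[-51.92,-34.05,0]],"twist":[0,-0.1,-0.2,-0.3,-0.4,-0.5,-0.6,-0.7,-0.8,-0.9,-1,-1.096,-1.096,-1.096,-1.096,-1.096,-1.096]}'
python3 - <<'E'
from h import *
print(go([*pol(.075,-72),.0315+.0305],yaw=YAW-np.radians(72)))
E
```

```text
t: 6.65
tool_pos: [0.542, -0.2355, 0.1481]
orientation: [-0.001, -0.095, 0.995, 0.001]
wrist_force: [-0.7, -0.0, -2.2]
gripper_width: 0.638
grip_force: 64.4
(array([-0.26, -0.07,  8.61]), 'closing yaw 1.761', 'twist', np.float64(0.00017684596871836433), 'j6 -2.27', 't', 6.65)
```

```bash
python3 -m inch '{"linear":[[-0.1,0,2.5],[-0.1,0,5],[-0.1,0,6.5],[-0.1,0,7.5],[-0.1,0,8],[-0.1,0,8]],"twist":[0,0,0,0,0,0]}'
python3 - <<'E'
from h import *
print(go([*pol(.075,-72),.0315+.0298],yaw=YAW-np.radians(72)))
S=eyes.capture("scene");T=eyes.capture("top")
a=S["pixels"][170:270,250:370]; b=T["pixels"][160:260,270:390]; cv2.imwrite("pics/t2.png",cv2.resize(np.hstack([a,b]),None,fx=3.3,fy=3.3,interpolation=cv2.INTER_CUBIC))
E
```

```text
t: 7.4
tool_pos: [0.5441, -0.2364, 0.0694]
orientation: [0.0, -0.094, 0.996, -0.0]
wrist_force: [0.3, -0.2, -3.1]
gripper_width: 0.642
grip_force: 64.4
(array([-0.06,  0.07,  0.81]), 'closing yaw 1.760', 'twist', np.float64(-0.0004405219401926175), 'j6 -2.27', 't', 7.4)
```

View pics/t2.png

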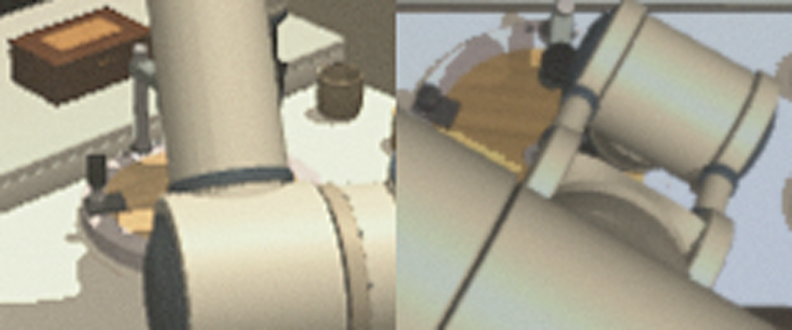

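```bash
python3 -m inch '{"linear":[[0,0,0.4],[0,0,0.8],[0,0,0.8],[0,0,0.8]],"twist":[0,0,0,0]}'
python3 -m inch '{"linear":[[0,0,0],[0,0,0],[0,0,0]],"twist":[0,0,0]}' 0.75
python3 -m inch '{"linear":[[0,0,-2],[0,0,-5],[0,0,-9],[0,0,-9]],"twist":[0,0,0,0]}'
python3 - <<'E'
from h import *
print(go([.5145,.270,.10],yaw=.45))
E
```

```text
t: 8.0
tool_pos: [0.5441, -0.2364, 0.0613]
orientation: [0.0, -0.094, 0.996, -0.0]
wrist_force: [0.1, -0.3, 2.6]
gripper_width: 0.64
grip_force: 64.7
t: 8.38
tool_pos: [0.5439, -0.2363, 0.0612]
orientation: [-0.0, -0.094, 0.996, 0.0]
wrist_force: [-0.2, 0.2, 0.4]
gripper_width: 0.875
grip_force: 0.0
t: 8.88
tool_pos: [0.5453, -0.2371, 0.1541]
orientation: [0.002, -0.095, 0.996, -0.001]
wrist_force: [0.1, -0.7, -0.8]
gripper_width: 0.874
grip_force: 0.0
(array([-6.49, 50.4 ,  5.27]), 'closing yaw 1.760', 'twist', np.float64(1.3100895381094242), 'j6 -2.27', 't', 8.875)
```

```bash
python3 -m inch '{"linear":[[-0.5,4,0],[-1,8,0],[-1.6,12.4,0],[-2.2,17,0],[-2.8,21.7,0],[-3.4,26.4,0],[-4,31.1,0],[-4.6,35.7,0],[-5.2,40.4,0],[-5.8,45,0],[-6.3,49,2],[-6.49,50.4,4],[-6.49,50.4,4],[-6.49,50.4,4]],"twist":[0.12,0.24,0.36,0.48,0.6,0.72,0.84,0.96,1.08,1.2,1.31,1.31,1.31,1.31]}' 1
cat > look.py <<'E'
import sys
from h import *
np.set_printoptions(precision=4,suppress=True)
T=eyes.capture("top");S=eyes.capture("scene")
for a in sys.argv[1:]:
    *p,z=map(float,a.split(","))
    for n,c in(("top",[T]),("scene",[S]),("both",[T,S])):
        try: r=cup(c,p,z); print(a,n,r[0][0],"res %.2f"%r[0][1])
        except Exception as e: print(a,n,"none")
E
python3 look.py .5145,.27,0 .5245,.174,0 .5445,-.2355,.0315
python3 -c "
from h import *
print(go([.5145,.270,.029],yaw=.45))"
```

```text
t: 10.62
tool_pos: [0.513, 0.2699, 0.1113]
orientation: [-0.0, 0.531, 0.847, -0.0]
wrist_force: [-0.0, -0.3, 0.6]
gripper_width: 0.997
grip_force: 0.0
.5145,.27,0 top [0.5143 0.2607] res 0.00
.5145,.27,0 scene [0.5139 0.2698] res 0.00
.5145,.27,0 both [0.5143 0.2657] res 1.44
.5245,.174,0 top [0.5247 0.1747] res 0.00
.5245,.174,0 scene [0.5239 0.1741] res 0.00
.5245,.174,0 both [0.5244 0.1743] res 0.14
.5445,-.2355,.0315 top [ 0.5465 -0.2181] res 0.00
.5445,-.2355,.0315 scene [ 0.5039 -0.1112] res 0.00
.5445,-.2355,.0315 both [ 0.5462 -0.1951] res 11.18
(array([-0.04,  0.1 ,  8.28]), 'closing yaw 0.449', 'twist', np.float64(-0.0007201949628858895), 'j6 -0.07', 't', 10.725)
```

```bash
python3 -m inch '{"linear":[[0,0.1,2.5],[0,0.1,5],[0,0.1,7],[0,0.1,8.2],[0,0.1,8.2]],"twist":[0,0,0,0,0]}' 1
python3 -m inch '{"linear":[[0,0,0],[0,0,0],[0,0,0],[0,0,0],[0,0,0]],"twist":[0,0,0,0,0]}' -1
python3 -m inch '{"linear":[[0,0,-1.5],[0,0,-4],[0,0,-8],[0,0,-12.1],[0,0,-12.1]],"twist":[0,0,0,0,0]}'
python3 - <<'E'
from h import *
print(go([*pol(.075,-144),.15],yaw=YAW-np.radians(144)))
T=eyes.capture("top");S=eyes.capture("scene")
for c in(T,S):print([(np.round(d["bbox"],1),round(d["p"],2)) for d in models.search_frame(c,"cup_a")])
a=S["pixels"][180:270,260:370]; b=T["pixels"][160:250,270:380]; cv2.imwrite("pics/t3.png",cv2.resize(np.hstack([a,b]),None,fx=3.6,fy=3.6,interpolation=cv2.INTER_CUBIC))
E
```

```text
t: 11.35
tool_pos: [0.5138, 0.2708, 0.0291]
orientation: [-0.0, 0.532, 0.847, -0.0]
wrist_force: [-0.4, 0.4, 1.0]
gripper_width: 0.999
grip_force: 0.0
t: 11.98
tool_pos: [0.5144, 0.2716, 0.0306]
orientation: [0.001, 0.531, 0.847, 0.001]
wrist_force: [-0.3, -1.1, 12.0]
gripper_width: 0.65
grip_force: 60.9
t: 12.6
tool_pos: [0.5153, 0.272, 0.1542]
orientation: [0.002, 0.531, 0.847, 0.002]
wrist_force: [0.8, -0.1, -2.7]
gripper_width: 0.652
grip_force: 65.1
(array([-40.13, -25.01,   0.28]), 'closing yaw 0.450', 'twist', np.float64(-0.05365759447616458), 'j6 -0.07', 't', 12.6)
[(array([185.6, 199.6,   4.9,  16.4]), 0.65), (array([209.6, 199.8,  14.9,  19. ]), 0.6), (array([274.5, 158.9,  75.2,  91.8]), 0.57), (array([325.8, 194.7,  17.1,  18.4]), 0.46)]
[(array([208.4, 231.7,  17. ,  24. ]), 0.63), (array([234.8, 253.5,  15.5,  21.2]), 0.49)]
```

View pics/t3.png

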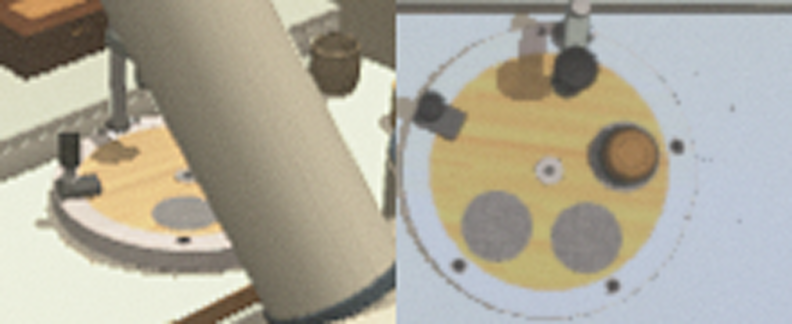

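```bash
python3 -m inch '{"linear":[[-2,-1.2,-1],[-6,-3.7,-1.5],[-10,-6.2,-1.5],[-14,-8.7,-1.5],[-18,-11.2,-1.5],[-22,-13.7,-1.5],[-26,-16.2,-1.5],[-30,-18.7,-1.5],[-34,-21.2,-1.5],[-37.5,-23.4,-1.5],[-40.13,-25.01,-1.5],[-40.13,-25.01,2],[-40.13,-25.01,4],[-40.13,-25.01,4]],"twist":[0,0,0,0,-0.02,-0.03,-0.05,-0.05,-0.05,-0.05,-0.05,-0.05,-0.05,-0.05]}'
python3 - <<'E'
from h import *
T=eyes.capture("top"); im=hsv(T["pixels"])
print(im[203,335],im[203,333],im[203,338],"wood",im[190,310],"teal?",im[205,326],"disc",im[225,322])
print(go([*pol(.075,-144),.0620],yaw=YAW-np.radians(144)))
E
```

```text
t: 14.55
tool_pos: [0.4616, -0.1987, 0.1091]
orientation: [-0.002, 0.51, 0.86, -0.0]
wrist_force: [0.4, 0.4, -2.1]
gripper_width: 0.652
grip_force: 65.1
[ 22  38 181] [ 26  36 178] [ 20  47 180] wood [ 22 103 180] teal? [ 33  31 158] disc [ 21  47 148]
(array([-0.05,  0.25,  4.8 ]), 'closing yaw 0.500', 'twist', np.float64(-0.004138694450385394), 'j6 -1.02', 't', 14.6)
```

```bash
python3 -m inch '{"linear":[[0,0,1.5],[0,0,3],[0,0,4],[0,0,4]],"twist":[0,0,0,0]}'
python3 - <<'E'
from h import *
print(go([*pol(.075,-144),.0620],yaw=YAW-np.radians(144)))
E
```

```text
t: 15.1
tool_pos: [0.4627, -0.1986, 0.0694]
orientation: [-0.001, 0.51, 0.86, -0.0]
wrist_force: [-0.2, -0.1, -1.4]
gripper_width: 0.649
grip_force: 65.1
(array([-0.06,  0.2 ,  0.74]), 'closing yaw 0.500', 'twist', np.float64(-0.0036985772792075267), 'j6 -1.02', 't', 15.1)
```

```bash
python3 -m inch '{"linear":[[0,0.15,0.4],[0,0.15,0.75],[0,0.15,0.75],[0,0.15,0.75]],"twist":[0,0,0,0]}'
python3 -m inch '{"linear":[[0,0,0],[0,0,0],[0,0,0]],"twist":[0,0,0]}' 0.75
python3 -m inch '{"linear":[[0,0,-2],[0,0,-5],[0,0,-9],[0,0,-9]],"twist":[0,0,0,0]}'
python3 - <<'E'
from h import *
print(go([.5243,.1743,.11],yaw=.32))
E
```

```text
t: 15.6
tool_pos: [0.4645, -0.1981, 0.0629]
orientation: [0.0, 0.51, 0.86, -0.0]
wrist_force: [-0.0, -0.5, -2.5]
gripper_width: 0.649
grip_force: 65.1
t: 15.98
tool_pos: [0.4645, -0.1982, 0.0629]
orientation: [0.0, 0.51, 0.86, -0.0]
wrist_force: [0.9, 0.6, -0.6]
gripper_width: 0.873
grip_force: 0.0
t: 16.48
tool_pos: [0.4657, -0.1988, 0.1552]
orientation: [0.002, 0.51, 0.86, 0.0]
wrist_force: [-0.3, -0.7, -1.2]
gripper_width: 0.877
grip_force: 0.0
(array([29.95, 23.02,  4.46]), 'closing yaw 0.500', 'twist', np.float64(0.18005130457926466), 'j6 -1.02', 't', 16.475)
```

```bash
python3 -m inch '{"linear":[[3,2.3,0],[7,5.4,0],[11,8.5,0],[15,11.5,0],[19,14.6,0],[23,17.7,0],[26.5,20.4,2],[29.95,23.02,3.5],[29.95,23.02,4],[29.95,23.02,4]],"twist":[0,0.03,0.06,0.1,0.14,0.18,0.18,0.18,0.18,0.18]}' 1
python3 look.py .5245,.174,0
python3 - <<'E'
from h import *
print(go([.5243,.1743,.029],yaw=.32))
T=eyes.capture("top"); im=hsv(T["pixels"])
print(im[203,335],im[203,333],im[203,338],"wood",im[190,310],"teal?",im[205,326],"disc",im[222,297])
b=T["pixels"][160:260,250:390]; cv2.imwrite("pics/t4.png",cv2.resize(b,None,fx=5,fy=5,interpolation=cv2.INTER_CUBIC))
E
```

```text
t: 17.73
tool_pos: [0.5222, 0.1748, 0.1119]
orientation: [-0.001, 0.585, 0.811, -0.001]
wrist_force: [-0.6, 0.2, -0.1]
gripper_width: 0.996
grip_force: 0.0
.5245,.174,0 top none
.5245,.174,0 scene [0.5239 0.174 ] res 0.00
.5245,.174,0 both [0.5239 0.174 ] res 0.00
(array([-0.04,  0.15,  8.38]), 'closing yaw 0.319', 'twist', np.float64(-0.0008259795964238315), 'j6 -0.11', 't', 17.825)
[ 16 127 157] [ 16 122 157] [ 15 125 153] wood [ 22 106 182] teal? [60 10 80] disc [  0   8 130]
```

View pics/t4.png

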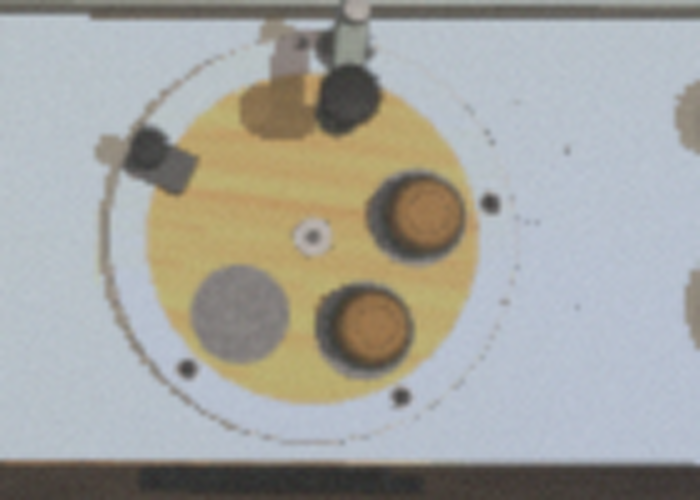

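```bash
python3 - <<'E'
s=open('h.py').read()
s=s.replace("(h[...,0]<25)","(h[...,0]<20)"); open('h.py','w').write(s)
E
python3 look.py .5445,-.2355,.0315 .4647,-.1981,.0315
python3 -m inch '{"linear":[[0,0.15,2.5],[0,0.15,5],[0,0.15,7],[0,0.15,8.3],[0,0.15,8.3]],"twist":[0,0,0,0,0]}' 1
python3 -m inch '{"linear":[[0,0,0],[0,0,0],[0,0,0],[0,0,0],[0,0,0]],"twist":[0,0,0,0,0]}' -1
python3 -m inch '{"linear":[[0,0,-1.5],[0,0,-4],[0,0,-8],[0,0,-12.1],[0,0,-12.1]],"twist":[0,0,0,0,0]}'
python3 - <<'E'
from h import *
print(go([*pol(.075,144),.11],yaw=YAW+np.radians(144)))
E
```

```text
.5445,-.2355,.0315 top [ 0.5419 -0.2375] res 0.00
.5445,-.2355,.0315 scene none
.5445,-.2355,.0315 both [ 0.5419 -0.2375] res 0.00
.4647,-.1981,.0315 top [ 0.4649 -0.1983] res 0.00
.4647,-.1981,.0315 scene none
.4647,-.1981,.0315 both [ 0.4649 -0.1983] res 0.00
t: 18.6
tool_pos: [0.5241, 0.1752, 0.0294]
orientation: [-0.0, 0.586, 0.811, -0.0]
wrist_force: [0.6, 0.4, -0.0]
gripper_width: 1.002
grip_force: 0.0
t: 19.23
tool_pos: [0.5245, 0.1756, 0.031]
orientation: [0.0, 0.585, 0.811, 0.0]
wrist_force: [-3.7, -0.6, 13.1]
gripper_width: 0.653
grip_force: 60.6
t: 19.85
tool_pos: [0.5259, 0.176, 0.1545]
orientation: [0.002, 0.585, 0.811, 0.002]
wrist_force: [0.2, 0.3, -3.0]
gripper_width: 0.647
grip_force: 65.0
(array([-25.62, -13.82,   4.38]), 'closing yaw 0.320', 'twist', np.float64(1.072916864488871), 'j6 -0.10', 't', 19.85)
```

```bash
python3 -m inch '{"linear":[[-2,-1.1,0],[-5.5,-3,0],[-9,-4.9,0],[-12.5,-6.7,0],[-16,-8.6,0],[-19.5,-10.5,0],[-23,-12.4,0],[-25.62,-13.82,0],[-25.62,-13.82,2],[-25.62,-13.82,4.4],[-25.62,-13.82,6.5],[-25.62,-13.82,8],[-25.62,-13.82,8.4],[-25.62,-13.82,8.4]],"twist":[0,0.12,0.24,0.36,0.48,0.6,0.72,0.84,0.96,1.073,1.073,1.073,1.073,1.073]}'
python3 - <<'E'
from h import *
print(go([*pol(.075,144),.0625],yaw=YAW+np.radians(144)))
E
```

```text
t: 21.6
tool_pos: [0.4736, -0.1111, 0.0668]
orientation: [-0.0, 0.918, 0.398, -0.0]
wrist_force: [0.5, -0.2, -2.4]
gripper_width: 0.648
grip_force: 64.9
(array([0.17, 0.12, 0.43]), 'closing yaw -0.753', 'twist', np.float64(-0.00014317766299676293), 'j6 0.40', 't', 21.6)
```

```bash
python3 -m inch '{"linear":[[0.12,0.1,0.2],[0.12,0.1,0.4],[0.12,0.1,0.4],[0.12,0.1,0.4]],"twist":[0,0,0,0]}'
python3 -m inch '{"linear":[[0,0,0],[0,0,0],[0,0,0]],"twist":[0,0,0]}' 0.75
python3 -m inch '{"linear":[[0,0,-2],[0,0,-5],[0,0,-9],[0,0,-9]],"twist":[0,0,0,0]}'
python3 - <<'E'
from h import *
k=pol(.128,72);print(k,go([*k,.15],yaw=YAW+np.radians(162)))
E
```

```text
t: 22.1
tool_pos: [0.4753, -0.111, 0.0629]
orientation: [0.0, 0.918, 0.398, 0.0]
wrist_force: [1.0, -0.2, -1.7]
gripper_width: 0.652
grip_force: 65.0
t: 22.48
tool_pos: [0.4753, -0.111, 0.0628]
orientation: [0.0, 0.918, 0.398, 0.0]
wrist_force: [1.1, -0.6, -0.0]
gripper_width: 0.877
grip_force: 0.0
t: 22.98
tool_pos: [0.4765, -0.1114, 0.1552]
orientation: [0.002, 0.918, 0.398, 0.002]
wrist_force: [0.3, 0.6, -0.3]
gripper_width: 0.877
grip_force: 0.0
[ 0.58476493 -0.04601879] (array([12.17,  3.43,  0.56]), 'closing yaw -0.753', 'twist', np.float64(-0.3142761022207736), 'j6 0.40', 't', 22.975)
```

```bash
python3 -m inch '{"linear":[[3,-2.1,-0.5],[7,-4.9,-1],[11,-7.7,-2],[15,-10.5,-3],[19,-13.3,-3],[23.2,-16.2,-3],[23.2,-16.2,-3],[23.2,-16.2,-3]],"twist":[0,-0.05,-0.1,-0.15,-0.2,-0.25,-0.31,-0.31]}' 0.3
python3 look.py .5445,-.2355,.0315 .4647,-.1981,.0315 .4757,-.1106,.0315
python3 - <<'E'
from h import *
k=pol(.128,72);print(k,go([*k,.15],yaw=YAW+np.radians(162)))
S=eyes.capture("scene");T=eyes.capture("top")
def dark(im): return hsv(im)[...,2]<85
for n,p,r,h in(("knob",[*k,.065],.012,.036),("cap",[*pol(.075,0),.188],.02,.008)):
    for c in(T,S):
        u=cyl(c,p,r,h); print(n,u,blob(c,u,dark,12))
a=S["pixels"][170:260,260:370]; b=T["pixels"][160:250,270:380]; cv2.imwrite("pics/t5.png",cv2.resize(np.hstack([a,b]),None,fx=3.6,fy=3.6,interpolation=cv2.INTER_CUBIC))
E
```

```text
t: 23.98
tool_pos: [0.5152, 0.1695, 0.182]
orientation: [-0.0, 0.845, 0.535, -0.001]
wrist_force: [0.1, 0.3, 0.4]
gripper_width: 0.649
grip_force: 0.0
.5445,-.2355,.0315 top [ 0.542  -0.2374] res 0.00
.5445,-.2355,.0315 scene [ 0.5154 -0.1298] res 0.01
.5445,-.2355,.0315 both [ 0.5411 -0.2268] res 14.47
.4647,-.1981,.0315 top [ 0.4649 -0.1984] res 0.00
.4647,-.1981,.0315 scene none
.4647,-.1981,.0315 both [ 0.4649 -0.1984] res 0.00
.4757,-.1106,.0315 top [ 0.4731 -0.111 ] res 0.00
.4757,-.1106,.0315 scene [ 0.5207 -0.1086] res 0.00
.4757,-.1106,.0315 both [ 0.4804 -0.1097] res 7.36
[ 0.58476493 -0.04601879] (array([-16.4 ,  15.5 ,   3.23]), 'closing yaw -0.445', 'twist', np.float64(-0.0062485699182195376), 'j6 0.65', 't', 24.075)
knob [279.39319004 189.36711998] (array([279.0436587 , 189.90587649]), np.float64(47.0625))
knob [278.70098572 221.39035915] (array([278.74359396, 221.40193824]), np.float64(47.5625))
cap [319.53662845 178.46541265] (array([318.82383041, 179.20501063]), np.float64(117.5625))
cap [300.54705437 183.89818713] None
```

View pics/t5.png

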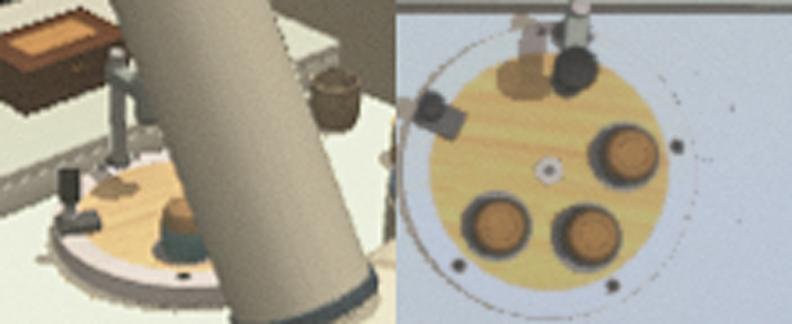

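```bash
python3 -m inch '{"linear":[[-3,2.8,0.5],[-7,6.6,1],[-11,10.4,2],[-14.5,13.7,3],[-16.4,15.5,3.2],[-16.4,15.5,3.2],[-16.4,15.5,5],[-16.4,15.5,7],[-16.4,15.5,8],[-16.4,15.5,8]],"twist":[0,0,0,0,0,0,0,0,0,0]}' 0.3
python3 - <<'E'
from h import *
k=pol(.128,72);print(k,go([*k,.09],yaw=YAW+np.radians(162)))
E
```

```text
t: 25.42
tool_pos: [0.585, -0.0451, 0.1025]
orientation: [-0.0, 0.845, 0.534, -0.0]
wrist_force: [0.3, -0.0, 0.2]
gripper_width: 0.647
grip_force: 0.0
[ 0.58476493 -0.04601879] (array([-0.09,  0.02,  1.25]), 'closing yaw -0.443', 'twist', np.float64(-0.0043847534491474605), 'j6 0.26', 't', 25.425)
```

```bash
python3 -m inch '{"linear":[[-0.05,0,0.7],[-0.05,0,1.2],[-0.05,0,1.2]],"twist":[0,0,0]}' 0.3
python3 -m inch '{"linear":[[0,0,0],[0,0,0],[0,0,0],[0,0,0],[0,0,0],[0,0,0]],"twist":[0,0,0,0,0,0]}' -1
python3 -m inch '{"linear":[[0,0,-0.5],[0,0,-1],[0,0,-1.4],[0,0,-1.4]],"twist":[0,0,0,0]}'
```

```text
t: 25.8
tool_pos: [0.5851, -0.0459, 0.0906]
orientation: [-0.0, 0.845, 0.534, -0.0]
wrist_force: [0.1, -0.1, 0.4]
gripper_width: 0.651
grip_force: 0.0
t: 26.55
tool_pos: [0.5856, -0.046, 0.0911]
orientation: [0.0, 0.845, 0.534, 0.0]
wrist_force: [0.0, 0.7, 5.3]
gripper_width: 0.262
grip_force: 58.6
t: 27.05
tool_pos: [0.5852, -0.0459, 0.105]
orientation: [0.0, 0.845, 0.534, 0.0]
wrist_force: [1.5, 1.0, -5.9]
gripper_width: 0.263
grip_force: 59.0
```

```bash
python3 -m inch '{"linear":[[-0.05,-1.07,0],[-0.18,-2.13,0],[-0.4,-3.18,0],[-0.71,-4.21,0],[-1.11,-5.21,0],[-1.58,-6.17,0],[-2.14,-7.08,0],[-2.77,-7.95,0],[-3.47,-8.76,0],[-4.24,-9.51,0],[-5.06,-10.2,0],[-5.94,-10.81,0],[-6.87,-11.34,0],[-7.84,-11.8,0],[-8.84,-12.17,0],[-8.84,-12.17,0],[-8.84,-12.17,0]],"twist":[-0.084,-0.168,-0.251,-0.335,-0.419,-0.503,-0.586,-0.67,-0.754,-0.838,-0.922,-1.005,-1.089,-1.173,-1.257,-1.257,-1.257]}'
cat > ang.py <<'E'
import sys
from h import *
n=float(sys.argv[1]); s=bot.observe(); d=s["tool_pos"][:2]-C
print("r %.4f wheel %.4f goal %.4f"%(np.hypot(*d),(np.arctan2(d[1],d[0])-YAW-np.radians(72))%(2*np.pi),n*np.radians(72)))
k=pol(.128,72+72*n); print(go([*k,s["tool_pos"][2]],yaw=YAW+np.radians(162+72*n)))
E
python3 ang.py 1
```

```text
t: 29.18
tool_pos: [0.4378, -0.0739, 0.1049]
orientation: [0.0, 0.37, 0.929, -0.0]
wrist_force: [2.9, -5.4, -6.5]
gripper_width: 0.26
grip_force: 59.4
r 0.1278 wheel 1.2497 goal 1.2566
(array([ 0.02, -0.09, -0.  ]), 'closing yaw 0.813', 'twist', np.float64(-0.0048473315067543155), 'j6 -1.11', 't', 29.175)
```

```bash
python3 -m inch '{"linear":[[0,-0.08,0],[0,-0.08,0],[0,-0.08,0]],"twist":[0,0,0]}'; python3 ang.py 1
python3 -m inch '{"linear":[[0,-0.08,0.7],[0,-0.08,1.4],[0,-0.08,1.4]],"twist":[0,0,0]}'; python3 ang.py 1
```

```text
t: 29.55
tool_pos: [0.4373, -0.0743, 0.1049]
orientation: [0.0, 0.369, 0.929, -0.0]
wrist_force: [3.8, -4.7, -7.4]
gripper_width: 0.267
grip_force: 59.4
r 0.1278 wheel 1.2544 goal 1.2566
(array([ 0.02, -0.03, -0.  ]), 'closing yaw 0.814', 'twist', np.float64(-0.00391134441872687), 'j6 -1.12', 't', 29.55)
t: 29.92
tool_pos: [0.4369, -0.0748, 0.0911]
orientation: [0.001, 0.369, 0.929, 0.0]
wrist_force: [2.6, 1.0, 13.0]
gripper_width: 0.261
grip_force: 62.1
r 0.1277 wheel 1.2593 goal 1.2566
(array([ 0.03,  0.03, -0.  ]), 'closing yaw 0.814', 'twist', np.float64(-0.003947364262724129), 'j6 -1.12', 't', 29.925)
```

```bash
python3 -m inch '{"linear":[[0,0,0],[0,0,0],[0,0,0]],"twist":[0,0,0]}' 0.3
python3 -m inch '{"linear":[[0,0,-2],[0,0,-5],[0,0,-9],[0,0,-13],[0,0,-15]],"twist":[0,0,0,0,0]}'
python3 - <<'E'
from h import *
T=eyes.capture("top");S=eyes.capture("scene")
w=1.2566; np.set_printoptions(precision=4,suppress=True)
def dark(im): return hsv(im)[...,2]<85
for z in(.065,.075):
    for c in(T,S):
        u=cyl(c,[*pol(.128,144),z],.012,.036); print("knob",z,u,blob(c,u,dark,12))
for i in(1,2,3):
    print(i,pol(.075,-72*i,w),cup([T],pol(.075,-72*i,w),.0315))
print(go([*pol(.075,0),.24],yaw=-.2))
a=S["pixels"][170:260,260:370]; b=T["pixels"][160:250,270:380]; cv2.imwrite("pics/t6.png",cv2.resize(np.hstack([a,b]),None,fx=3.6,fy=3.6,interpolation=cv2.INTER_CUBIC))
E
```

```text
t: 30.3
tool_pos: [0.436, -0.0747, 0.0906]
orientation: [-0.0, 0.369, 0.929, -0.0]
wrist_force: [0.2, 0.6, -0.2]
gripper_width: 0.643
grip_force: 0.0
t: 30.92
tool_pos: [0.4366, -0.0749, 0.2426]
orientation: [0.001, 0.369, 0.929, 0.0]
wrist_force: [0.1, -0.6, 0.0]
gripper_width: 0.649
grip_force: 0.0
knob 0.065 [287.6544 232.9428] None
knob 0.065 [310.577  234.0901] (array([314.7331, 240.0756]), np.float64(46.8125))
knob 0.075 [287.7327 232.8541] None
knob 0.075 [310.5869 231.6716] (array([314.6376, 240.0254]), np.float64(45.8125))
1 [ 0.6048 -0.1712] ((array([ 0.5961, -0.1711]), np.float64(6.624942443522741e-07)), 1)
2 [ 0.5445 -0.2356] ((array([ 0.5457, -0.2353]), np.float64(1.3457190561894095e-07)), 1)Traceback (most recent call last):
  File "<stdin>", line 9, in <module>
  File "h.py", line 33, in cup
    return solve(o,lambda c,x:cyl(c,[*x,z+.028],.0285,.027),list(p)), len(o)
           ~~~~~^^^^^^^^^^^^^^^^^^^^^^^^^^^^^^^^^^^^^^^^^^^^^^^^^^^^
  File "h.py", line 24, in solve
    r=least_squares(lambda x:np.concatenate([f(c,x)-uv for c,uv in obs]),x0,loss="soft_l1"); return r.x,np.abs(r.fun).max()
    return func(*args, **kwargs)
    vector_fun = VectorFunction(
        fun_wrapped,
    ...<6 lines>...
        workers=workers
    )
    self._update_fun()
    ~~~~~~~~~~~~~~~~^^
    self.f = self.fun_wrapped(xp_copy(self.x))
             ~~~~~~~~~~~~~~~~^^^^^^^^^^^^^^^^^
    return np.atleast_1d(self.fun(x))
                         ~~~~~~~~^^^
    return self.f(x, *self.args, **self.kwargs)
           ~~~~~~^^^^^^^^^^^^^^^^^^^^^^^^^^^^^^
  File "h.py", line 24, in <lambda>
    r=least_squares(lambda x:np.concatenate([f(c,x)-uv for c,uv in obs]),x0,loss="soft_l1"); return r.x,np.abs(r.fun).max()
                             ~~~~~~~~~~~~~~^^^^^^^^^^^^^^^^^^^^^^^^^^^^^
ValueError: need at least one array to concatenate
```

```bash
python3 -m inch '{"linear":[[2,4.3,0],[4,8.7,0],[6,13,0],[8,17.4,0],[10.8,23.5,0],[10.8,23.5,0],[10.8,23.5,0]],"twist":[0.1,0.2,0.3,0.4,0.5,0.6,0.7]}' -1
cat > look2.py <<'E'
import sys
from h import *
n=int(sys.argv[1]); w=n*np.radians(72); np.set_printoptions(precision=4,suppress=True)
T=eyes.capture("top");S=eyes.capture("scene")
dark=lambda im:hsv(im)[...,2]<85
def rel(xy):d=xy-C; return "r %.4f wheel %.4f"%(np.hypot(*d),(np.arctan2(d[1],d[0])-YAW-np.radians(72)+1)%(2*np.pi)-1)
k=pol(.128,72+72*n); o=[]
for nm,c in(("top",T),("scene",S)):
    b=blob(c,cyl(c,[*k,.065],.012,.036),dark,12)
    print(nm,"knob pred",cyl(c,[*k,.065],.012,.036),b)
    if b:o.append((c,b[0]))
if len(o)==2:
    x,e=solve(o,lambda c,x:cyl(c,x,.012,.036),[*k,.065]); print("knob",x,e,rel(x[:2]))
for i in(1,2,3):
    g=pol(.075,-72*i,w)
    try: print("place",i,g,cup([T],g,.0315)[0][0]-g)
    except Exception: print("place",i,"none")
print("to cap:",go([*pol(.075,0),.24],yaw=-.2)); print("to knob:",go([*k,.15],yaw=YAW+np.radians(162+72*n)))
if len(sys.argv)>2:
    a=S["pixels"][170:260,260:370]; b=T["pixels"][160:250,270:380]; cv2.imwrite("pics/%s.png"%sys.argv[2],cv2.resize(np.hstack([a,b]),None,fx=3.6,fy=3.6,interpolation=cv2.INTER_CUBIC))
E
python3 look2.py 1 t6
```

```text
t: 31.9
tool_pos: [0.5187, 0.1712, 0.2391]
orientation: [-0.001, 0.666, 0.746, -0.001]
wrist_force: [-0.0, -0.6, -0.8]
gripper_width: 0.002
grip_force: 0.0
top knob pred [287.6544 232.9428] (array([287.1982, 232.8655]), np.float64(46.125))
scene knob pred [310.577  234.0901] (array([310.8509, 233.9857]), np.float64(55.75))
knob [ 0.437  -0.0744  0.065 ] 0.45622088316906684 r 0.1280 wheel 1.2566
place 1 [ 0.6048 -0.1712] [-0.0087 -0.0009]
place 2 [ 0.5445 -0.2356] [0.0012 0.0005]
place 3 [ 0.4647 -0.1981] [ 0.0002 -0.002 ]
to cap: (array([-34.91,   4.72,  -0.06]), 'closing yaw 0.113', 'twist', np.float64(0.3129871166424696), 'j6 0.10', 't', 32.0)
to knob: (array([-23.4 , -10.85,   8.97]), 'closing yaw 0.113', 'twist', np.float64(-0.7049906794344682), 'j6 0.10', 't', 32.0)
```

View pics/t6.png

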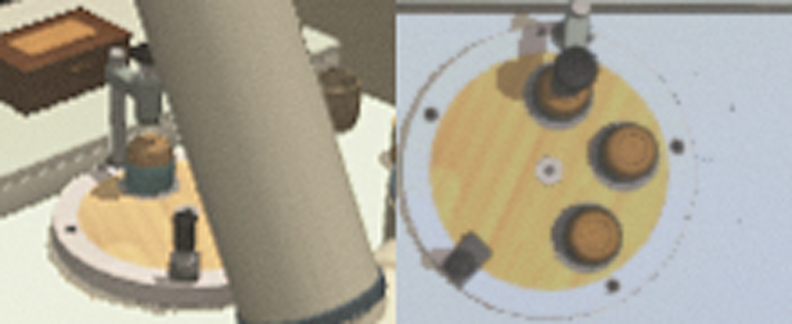

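```bash
python3 -m inch '{"linear":[[-4,0.5,0],[-8,1.1,0],[-12,1.6,0],[-17,2.3,0],[-22,3,0],[-27,3.6,0],[-31,4.2,0],[-34.91,4.72,0],[-34.91,4.72,0],[-34.91,4.72,0.7],[-34.91,4.72,1.4],[-34.91,4.72,1.4]],"twist":[0.05,0.1,0.15,0.2,0.25,0.3,0.313,0.313,0.313,0.313,0.313,0.313]}' -1
python3 - <<'E'
from h import *
print(go([*pol(.075,0),.196],yaw=-.2))
E
```

```text
t: 33.5
tool_pos: [0.6053, -0.1703, 0.2259]
orientation: [-0.001, 0.773, 0.634, -0.0]
wrist_force: [0.1, 0.5, 0.3]
gripper_width: 0.002
grip_force: 0.0
(array([-0.1 , -0.02,  2.99]), 'closing yaw -0.198', 'twist', np.float64(0.0022512762511366358), 'j6 -0.17', 't', 33.5)
```

```bash
python3 -m inch '{"linear":[[-0.05,0,0.5],[-0.05,0,1],[-0.05,0,1.5],[-0.05,0,2],[-0.05,0,2.4],[-0.05,0,2.4]],"twist":[0,0,0,0,0,0]}'
python3 -m inch '{"linear":[[0,0,0.2],[0,0,0.4],[0,0,0.4]],"twist":[0,0,0]}'
```

```text
t: 34.25
tool_pos: [0.6057, -0.1716, 0.2026]
orientation: [-0.0, 0.774, 0.633, 0.0]
wrist_force: [0.6, 2.4, 4.9]
gripper_width: 0.001
grip_force: 2.9
t: 34.62
tool_pos: [0.6058, -0.1716, 0.1988]
orientation: [0.0, 0.774, 0.633, 0.0]
wrist_force: [0.1, 2.5, 6.8]
gripper_width: 0.0
grip_force: 3.4
```

```bash
python3 -m inch '{"linear":[[0,0,0.15],[0,0,0.3],[0,0,0.3]],"twist":[0,0,0]}'
python3 -m inch '{"linear":[[0,0,0.1],[0,0,0.2],[0,0,0.2]],"twist":[0,0,0]}'
python3 -m inch '{"linear":[[0,0,0.1],[0,0,0.2],[0,0,0.2]],"twist":[0,0,0]}'
```

```text
t: 35.0
tool_pos: [0.6058, -0.1716, 0.196]
orientation: [0.0, 0.774, 0.633, 0.0]
wrist_force: [-1.7, 2.9, 8.3]
gripper_width: 0.001
grip_force: 4.1
t: 35.38
tool_pos: [0.6059, -0.1717, 0.1958]
orientation: [0.001, 0.774, 0.633, 0.001]
wrist_force: [-8.4, 5.5, 32.0]
gripper_width: 0.001
grip_force: 15.8
t: 35.75
tool_pos: [0.6061, -0.1718, 0.1955]
orientation: [0.002, 0.774, 0.633, 0.001]
wrist_force: [-15.8, 8.3, 54.2]
gripper_width: -0.005
grip_force: 27.4
```

```bash
python3 -m inch '{"linear":[[0,0,-1],[0,0,-3],[0,0,-5.1],[0,0,-5.1]],"twist":[0,0,0,0]}' -1
python3 ang.py 1
```

```text
t: 36.25
tool_pos: [0.6062, -0.1721, 0.2438]
orientation: [0.001, 0.774, 0.633, 0.001]
wrist_force: [0.4, 0.4, -0.9]
gripper_width: 0.002
grip_force: 0.0
r 0.0765 wheel 5.0178 goal 1.2566
(array([  6.23, -18.52,  -0.05]), 'closing yaw -0.199', 'twist', np.float64(-1.0170373885894026), 'j6 -0.17', 't', 36.25)
```

```bash
python3 -m inch '{"linear":[[1,-3,0],[2.2,-6.5,0],[3.4,-10,0],[4.6,-13.5,0],[5.6,-16.5,0],[6.23,-18.52,0],[6.23,-18.52,3],[6.23,-18.52,7],[6.23,-18.52,11],[6.23,-18.52,13],[6.23,-18.52,13],[6.23,-18.52,13]],"twist":[-0.1,-0.25,-0.4,-0.55,-0.7,-0.85,-1.017,-1.017,-1.017,-1.017,-1.017,-1.017]}' 0.3
python3 ang.py 1
```

```text
t: 37.75
tool_pos: [0.4365, -0.0741, 0.1131]
orientation: [0.0, 0.368, 0.93, -0.0]
wrist_force: [0.1, -0.7, -0.1]
gripper_width: 0.651
grip_force: 0.0
r 0.1285 wheel 1.2576 goal 1.2566
(array([-0.05,  0.01,  0.  ]), 'closing yaw 0.818', 'twist', np.float64(4.609090522578185e-05), 'j6 -1.12', 't', 37.75)
```

```bash
python3 -m inch '{"linear":[[-0.03,0,1],[-0.03,0,2],[-0.03,0,2.25],[-0.03,0,2.25]],"twist":[0,0,0,0]}' 0.3
python3 -m inch '{"linear":[[0,0,0],[0,0,0],[0,0,0],[0,0,0],[0,0,0],[0,0,0]],"twist":[0,0,0,0,0,0]}' -1
python3 -m inch '{"linear":[[0,0,-0.5],[0,0,-1],[0,0,-1.4],[0,0,-1.4]],"twist":[0,0,0,0]}'
```

```text
t: 38.25
tool_pos: [0.4365, -0.0742, 0.0901]
orientation: [-0.0, 0.368, 0.93, -0.0]
wrist_force: [0.0, -0.3, -0.4]
gripper_width: 0.647
grip_force: 0.0
t: 39.0
tool_pos: [0.4368, -0.0743, 0.0907]
orientation: [0.0, 0.368, 0.93, 0.0]
wrist_force: [-0.9, 0.0, 6.2]
gripper_width: 0.264
grip_force: 58.4
t: 39.5
tool_pos: [0.4367, -0.0743, 0.1045]
orientation: [0.0, 0.368, 0.93, 0.0]
wrist_force: [1.3, -0.0, -6.9]
gripper_width: 0.263
grip_force: 59.0
```

```bash
python3 -m inch '{"linear":[[-0.05,-1.07,0],[-0.18,-2.13,0],[-0.4,-3.18,0],[-0.71,-4.21,0],[-1.11,-5.21,0],[-1.58,-6.17,0],[-2.14,-7.08,0],[-2.77,-7.95,0],[-3.47,-8.76,0],[-4.24,-9.51,0],[-5.06,-10.2,0],[-5.94,-10.81,0],[-6.87,-11.34,0],[-7.84,-11.8,0],[-8.84,-12.17,0],[-8.84,-12.17,0],[-8.84,-12.17,0]],"twist":[-0.084,-0.168,-0.251,-0.335,-0.419,-0.503,-0.586,-0.67,-0.754,-0.838,-0.922,-1.005,-1.089,-1.173,-1.257,-1.257,-1.257]}'; python3 ang.py 2
```

```text
t: 41.62
tool_pos: [0.4176, -0.2236, 0.1041]
orientation: [-0.0, -0.249, 0.968, 0.0]
wrist_force: [-3.2, -6.2, -8.1]
gripper_width: 0.26
grip_force: 59.3
r 0.1285 wheel 2.5099 goal 2.5133
(array([-0.05, -0.04, -0.  ]), 'closing yaw 2.074', 'twist', np.float64(-0.0002590736801710847), 'j6 -2.69', 't', 41.625)
```

```bash
python3 -m inch '{"linear":[[0,-0.05,0],[0,-0.05,0.7],[0,-0.05,1.4],[0,-0.05,1.4]],"twist":[0,0,0,0]}'; python3 ang.py 2
python3 -m inch '{"linear":[[0,0,0],[0,0,0],[0,0,0]],"twist":[0,0,0]}' 0.3
python3 -m inch '{"linear":[[0,0,-2],[0,0,-5],[0,0,-9],[0,0,-13],[0,0,-15],[0,0,-15]],"twist":[0,0,0,0,0,0]}'
python3 - <<'E'
from h import *
print(go([.52,.17,.24],yaw=.1))
E
```

```text
t: 42.12
tool_pos: [0.418, -0.2242, 0.0907]
orientation: [-0.0, -0.249, 0.968, -0.0]
wrist_force: [-4.6, -5.5, 6.7]
gripper_width: 0.26
grip_force: 60.7
r 0.1285 wheel 2.5159 goal 2.5133
(array([-0.05,  0.03, -0.  ]), 'closing yaw 2.075', 'twist', np.float64(0.00029289658774445115), 'j6 -2.69', 't', 42.125)
t: 42.5
tool_pos: [0.4182, -0.2238, 0.0903]
orientation: [0.0, -0.249, 0.968, 0.0]
wrist_force: [0.0, -0.7, -0.6]
gripper_width: 0.646
grip_force: 0.0
t: 43.25
tool_pos: [0.4188, -0.2242, 0.2415]
orientation: [0.001, -0.25, 0.968, -0.001]
wrist_force: [0.7, -0.3, 1.0]
gripper_width: 0.646
grip_force: 0.0
(array([-27.91,  29.62,   0.11]), 'closing yaw 2.075', 'twist', np.float64(-1.1664536501867029), 'j6 -2.69', 't', 43.25)
```

```bash
python3 -m inch '{"linear":[[-2.5,2.7,0],[-5,5.4,0],[-8,8.5,0],[-11,11.7,0],[-14,14.8,0],[-17,18,0],[-20,21.2,0],[-23,24.4,0],[-26,27.6,0],[-27.91,29.62,0],[-27.91,29.62,0],[-27.91,29.62,0]],"twist":[0.17,0.34,0.51,0.68,0.85,1.02,1.19,1.36,1.53,1.7,1.87,1.975]}' -1
python3 look2.py 2 t7
```

```text
t: 44.75
tool_pos: [0.5189, 0.1706, 0.2387]
orientation: [-0.001, 0.672, 0.74, -0.001]
wrist_force: [-0.4, 1.0, -0.0]
gripper_width: -0.002
grip_force: 0.0
top knob pred [331.9926 238.7257] (array([328.5053, 237.707 ]), np.float64(47.25))
scene knob pred [344.1537 222.6077] None
place 1 [ 0.5623 -0.094 ] [ 0.0027 -0.0011]
place 2 [ 0.6048 -0.1712] [-0.009   0.0046]
place 3 [ 0.5445 -0.2356] [ 0.0018 -0.0002]
to cap: (array([-34.83,   5.18,  -0.11]), 'closing yaw 0.099', 'twist', np.float64(0.2986862850375953), 'j6 0.11', 't', 44.85)
to knob: (array([-38.21, -13.88,   8.93]), 'closing yaw 0.099', 'twist', np.float64(1.1656640811145333), 'j6 0.11', 't', 44.85)
```

View pics/t7.png

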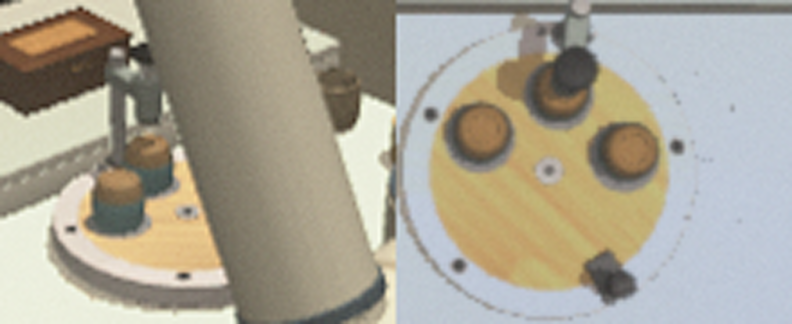

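```bash
python3 -m inch '{"linear":[[-4,0.5,0],[-8,1.1,0],[-12,1.6,0],[-17,2.3,0],[-22,3.2,0],[-27,4,0],[-31,4.6,0],[-34.83,5.18,0],[-34.83,5.18,0],[-34.83,5.18,0.7],[-34.83,5.18,1.4],[-34.83,5.18,2],[-34.83,5.18,2.5],[-34.83,5.18,3],[-34.83,5.18,3.5],[-34.83,5.18,4],[-34.83,5.18,4.2],[-34.83,5.18,4.2]],"twist":[0.05,0.1,0.15,0.2,0.25,0.3,0.3,0.3,0.3,0.3,0.3,0.3,0.3,0.3,0.3,0.3,0.3,0.3]}' -1
python3 -m inch '{"linear":[[0,0,0.1],[0,0,0.2],[0,0,0.2]],"twist":[0,0,0]}'
```

```text
t: 47.1
tool_pos: [0.6058, -0.1708, 0.1983]
orientation: [-0.0, 0.774, 0.633, 0.0]
wrist_force: [-2.3, 4.1, 7.6]
gripper_width: 0.002
grip_force: 3.5
t: 47.48
tool_pos: [0.6058, -0.1709, 0.1964]
orientation: [-0.0, 0.774, 0.633, 0.0]
wrist_force: [-3.1, 4.5, 7.2]
gripper_width: -0.004
grip_force: 3.7
```

```bash
python3 -m inch '{"linear":[[0,0,0.1],[0,0,0.2],[0,0,0.2]],"twist":[0,0,0]}'
python3 -m inch '{"linear":[[0,0,0.07],[0,0,0.1],[0,0,0.1]],"twist":[0,0,0]}'
```

```text
t: 47.85
tool_pos: [0.6059, -0.1709, 0.1958]
orientation: [0.0, 0.774, 0.633, 0.0]
wrist_force: [-8.4, 6.5, 26.1]
gripper_width: 0.001
grip_force: 12.9
t: 48.22
tool_pos: [0.606, -0.1709, 0.1957]
orientation: [0.001, 0.774, 0.633, 0.001]
wrist_force: [-12.9, 7.7, 37.4]
gripper_width: -0.001
grip_force: 18.6
```

```bash
python3 -m inch '{"linear":[[0,0,-1],[0,0,-3],[0,0,-5],[0,0,-5]],"twist":[0,0,0,0]}' -1
python3 ang.py 2
```

```text
t: 48.72
tool_pos: [0.6065, -0.1716, 0.2444]
orientation: [0.001, 0.774, 0.633, 0.001]
wrist_force: [-0.2, 0.9, -1.2]
gripper_width: 0.002
grip_force: 0.0
r 0.0767 wheel 5.0246 goal 2.5133
(array([ -8.85, -17.41,  -0.04]), 'closing yaw -0.200', 'twist', np.float64(0.8669985500534079), 'j6 -0.17', 't', 48.725)
```

```bash
python3 -m inch '{"linear":[[-1.5,-3,0],[-3.2,-6.4,0],[-5,-9.8,0],[-6.8,-13.3,0],[-8.2,-16.1,0],[-8.85,-17.41,0],[-8.85,-17.41,3],[-8.85,-17.41,7],[-8.85,-17.41,11],[-8.85,-17.41,13],[-8.85,-17.41,13],[-8.85,-17.41,13]],"twist":[0.1,0.25,0.4,0.55,0.7,0.867,0.867,0.867,0.867,0.867,0.867,0.867]}' 0.3
python3 ang.py 2
```

```text
t: 50.22
tool_pos: [0.4177, -0.2235, 0.1137]
orientation: [0.0, 0.968, 0.249, 0.0]
wrist_force: [-0.4, -0.2, 0.5]
gripper_width: 0.653
grip_force: 0.0
r 0.1284 wheel 2.5093 goal 2.5133
(array([0.04, 0.05, 0.  ]), 'closing yaw -1.067', 'twist', np.float64(-6.0693517051291224e-05), 'j6 0.45', 't', 50.225)
```

```bash
python3 -m inch '{"linear":[[0.03,0.04,1],[0.03,0.04,2],[0.03,0.04,2.3],[0.03,0.04,2.3]],"twist":[0,0,0,0]}' 0.3
python3 -m inch '{"linear":[[0,0,0],[0,0,0],[0,0,0],[0,0,0],[0,0,0],[0,0,0]],"twist":[0,0,0,0,0,0]}' -1
python3 -m inch '{"linear":[[0,0,-0.5],[0,0,-1],[0,0,-1.4],[0,0,-1.4]],"twist":[0,0,0,0]}'
```

```text
t: 50.72
tool_pos: [0.4179, -0.2234, 0.09]
orientation: [-0.0, 0.968, 0.249, -0.0]
wrist_force: [-0.1, 0.3, 0.4]
gripper_width: 0.653
grip_force: 0.0
t: 51.48
tool_pos: [0.4182, -0.2238, 0.0907]
orientation: [0.0, 0.968, 0.249, 0.0]
wrist_force: [0.0, -1.2, 5.5]
gripper_width: 0.266
grip_force: 58.4
t: 51.98
tool_pos: [0.4181, -0.2235, 0.1046]
orientation: [0.0, 0.968, 0.249, 0.0]
wrist_force: [1.8, 0.2, -6.9]
gripper_width: 0.263
grip_force: 59.0
```

```bash
python3 -m inch '{"linear":[[0.05,1.07,0],[0.18,2.13,0],[0.4,3.18,0],[0.71,4.21,0],[1.11,5.21,0],[1.58,6.17,0],[2.14,7.08,0],[2.77,7.95,0],[3.47,8.76,0],[4.24,9.51,0],[5.06,10.2,0],[5.94,10.81,0],[6.87,11.34,0],[7.84,11.8,0],[8.84,12.17,0],[8.84,12.17,0],[8.84,12.17,0]],"twist":[-0.084,-0.168,-0.251,-0.335,-0.419,-0.503,-0.586,-0.67,-0.754,-0.838,-0.922,-1.005,-1.089,-1.173,-1.257,-1.257,-1.257]}'; python3 ang.py 3
```

```text
t: 54.1
tool_pos: [0.5546, -0.2884, 0.1041]
orientation: [0.001, 0.637, 0.771, -0.0]
wrist_force: [3.2, -7.9, -7.3]
gripper_width: 0.267
grip_force: 59.3
r 0.1288 wheel 3.7694 goal 3.7699
(array([ 0.08,  0.01, -0.  ]), 'closing yaw 0.190', 'twist', np.float64(0.0005708470929519649), 'j6 -0.76', 't', 54.1)
```

```bash
python3 -m inch '{"linear":[[0,0,0.7],[0,0,1.4],[0,0,1.4]],"twist":[0,0,0]}'; python3 ang.py 3
python3 -m inch '{"linear":[[0,0,0],[0,0,0],[0,0,0]],"twist":[0,0,0]}' 0.3
python3 -m inch '{"linear":[[0,0,-2],[0,0,-5],[0,0,-9],[0,0,-13],[0,0,-15],[0,0,-15]],"twist":[0,0,0,0,0,0]}'
python3 - <<'E'
from h import *
print(go([.52,.17,.24],yaw=.1))
E
```

```text
t: 54.48
tool_pos: [0.5549, -0.2884, 0.0908]
orientation: [0.001, 0.637, 0.771, -0.0]
wrist_force: [1.3, -7.1, 0.9]
gripper_width: 0.259
grip_force: 60.2
r 0.1288 wheel 3.7713 goal 3.7699
(array([ 0.08, -0.02, -0.  ]), 'closing yaw 0.190', 'twist', np.float64(0.00051349962706837), 'j6 -0.76', 't', 54.475)
t: 54.85
tool_pos: [0.554, -0.2873, 0.0902]
orientation: [-0.0, 0.637, 0.771, -0.0]
wrist_force: [0.6, -0.2, 0.5]
gripper_width: 0.651
grip_force: 0.0
t: 55.6
tool_pos: [0.5547, -0.2877, 0.2417]
orientation: [0.001, 0.637, 0.771, 0.0]
wrist_force: [-0.4, 1.1, -0.2]
gripper_width: 0.647
grip_force: 0.0
(array([45.6 ,  5.24,  0.09]), 'closing yaw 0.190', 'twist', np.float64(0.09011484233044431), 'j6 -0.76', 't', 55.6)
```

```bash
python3 -m inch '{"linear":[[4,0.5,0],[8,0.9,0],[12,1.4,0],[16.5,1.9,0],[21,2.4,0],[25.5,2.9,0],[30,3.5,0],[34.5,4,0],[39,4.5,0],[43,5,0],[45.6,5.24,0],[45.6,5.24,0],[45.6,5.24,0]],"twist":[0.09,0.09,0.09,0.09,0.09,0.09,0.09,0.09,0.09,0.09,0.09,0.09,0.09]}' -1
python3 look2.py 3 t8
```

```text
t: 57.22
tool_pos: [0.5192, 0.1698, 0.2394]
orientation: [-0.0, 0.671, 0.742, -0.001]
wrist_force: [-0.1, -0.1, -0.7]
gripper_width: -0.004
grip_force: 0.0
top knob pred [350.3966 198.612 ] (array([347.459 , 198.9662]), np.float64(58.5625))
scene knob pred [331.3431 204.6787] None
place 1 [ 0.4757 -0.1106] [0.0012 0.002 ]
place 2 [ 0.5623 -0.094 ] [-0.0009  0.0006]
place 3 [ 0.6048 -0.1712] [-0.0073  0.0071]
to cap: (array([-34.75,   5.12,  -0.01]), 'closing yaw 0.099', 'twist', np.float64(0.29909366541844595), 'j6 0.11', 't', 57.325)
to knob: (array([-45.83,  -1.02,   8.99]), 'closing yaw 0.099', 'twist', np.float64(-0.09056559994053348), 'j6 0.11', 't', 57.325)
```

View pics/t8.png

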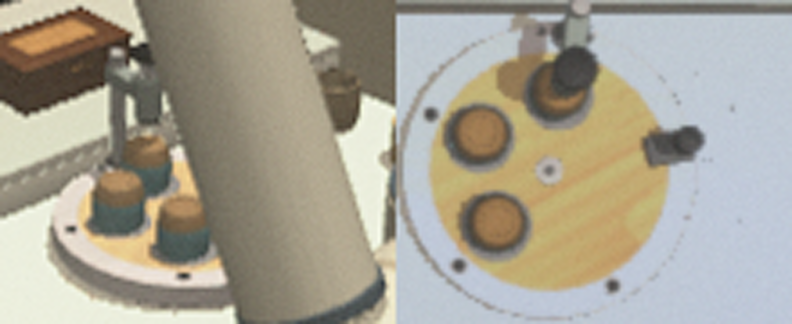

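```bash
python3 -m inch '{"linear":[[-4,0.5,0],[-8,1.1,0],[-12,1.6,0],[-17,2.3,0],[-22,3.2,0],[-27,4,0],[-31,4.6,0],[-34.75,5.15,0],[-34.75,5.15,0],[-34.75,5.15,0.7],[-34.75,5.15,1.4],[-34.75,5.15,2],[-34.75,5.15,2.5],[-34.75,5.15,3],[-34.75,5.15,3.5],[-34.75,5.15,4],[-34.75,5.15,4.4],[-34.75,5.15,4.4]],"twist":[0.05,0.1,0.15,0.2,0.25,0.3,0.3,0.3,0.3,0.3,0.3,0.3,0.3,0.3,0.3,0.3,0.3,0.3]}' -1
python3 -m inch '{"linear":[[0,0,0.1],[0,0,0.2],[0,0,0.2]],"twist":[0,0,0]}'
```

```text
t: 59.58
tool_pos: [0.6054, -0.17, 0.1963]
orientation: [-0.0, 0.774, 0.633, 0.0]
wrist_force: [-3.2, 5.0, 8.0]
gripper_width: -0.002
grip_force: 3.7
t: 59.95
tool_pos: [0.6056, -0.1701, 0.1958]
orientation: [0.0, 0.774, 0.633, 0.0]
wrist_force: [-8.7, 6.1, 25.9]
gripper_width: 0.001
grip_force: 13.0
```

```bash
python3 -m inch '{"linear":[[0,0,0.07],[0,0,0.1],[0,0,0.1]],"twist":[0,0,0]}'
python3 -m inch '{"linear":[[0,0,-1],[0,0,-3],[0,0,-5],[0,0,-5]],"twist":[0,0,0,0]}' -1
python3 - <<'E'
from h import *
print(go([.50,.19,.26],yaw=.1))
E
```

```text
t: 60.32
tool_pos: [0.6057, -0.1701, 0.1957]
orientation: [0.001, 0.774, 0.633, 0.001]
wrist_force: [-12.2, 8.3, 37.3]
gripper_width: -0.002
grip_force: 18.8
t: 60.82
tool_pos: [0.6062, -0.1708, 0.2444]
orientation: [0.001, 0.774, 0.633, 0.001]
wrist_force: [-0.6, 0.6, 0.0]
gripper_width: 0.001
grip_force: 0.0
(array([ 33.25, -17.57,  -1.63]), 'closing yaw -0.200', 'twist', np.float64(-0.29996749220305974), 'j6 -0.17', 't', 60.825)
```

```bash
python3 -m inch '{"linear":[[3,-2.3,-0.5],[7,-5.3,-1],[11,-8.3,-1],[15,-11.4,-1],[19.5,-14.8,-1],[24,-18.2,-1],[28.5,-21.6,-1],[33,-25,-1],[37.5,-28.4,-1],[42,-31.8,-1],[46.5,-35.2,-1],[51,-38.6,-1],[55.5,-42,-1],[60,-45.4,-1],[63.5,-48.1,-1],[65.5,-49.6,-1],[65.5,-49.6,-1]],"twist":[0,0,-0.1,-0.2,-0.3,-0.4,-0.5,-0.6,-0.7,-0.8,-0.9,-1,-1.1,-1.2,-1.3,-1.3,-1.3]}' -1
python3 look2.py 3 t9
python3 - <<'E'
from h import *
S=eyes.capture("scene")
for i in(1,2,3):
    g=pol(.075,-72*i,3.77); print(i,cup([S],g,.0315)[0][0]-g)
E
```

```text
t: 62.95
tool_pos: [0.2485, 0.5711, 0.2518]
orientation: [-0.0, 0.232, 0.973, -0.0]
wrist_force: [-1.3, 0.0, 0.8]
gripper_width: 0.002
grip_force: 0.0
top knob pred [350.3966 198.612 ] (array([347.2753, 198.8347]), np.float64(49.6875))
scene knob pred [331.3431 204.6787] (array([331.6519, 204.5879]), np.float64(42.9375))
knob [ 0.5513 -0.2805  0.0685] 1.2257696314941313 r 0.1204 wheel 3.7546
place 1 [ 0.4757 -0.1106] [0.0011 0.002 ]
place 2 [ 0.5623 -0.094 ] [-0.0009  0.0005]
place 3 [ 0.6048 -0.1712] [-0.0075  0.0069]
to cap: (array([-65.26, -49.91,   1.31]), 'closing yaw 1.100', 'twist', np.float64(1.3002208872740744), 'j6 -0.04', 't', 63.05)
to knob: (array([-66.05, -62.55,  10.33]), 'closing yaw 1.100', 'twist', np.float64(0.9105616219150949), 'j6 -0.04', 't', 63.05)
1 [-0.01512262 -0.00516159]
2 [-0.00016921 -0.00085824]
3 [0.00135656 0.00066131]
```

View pics/t9.png

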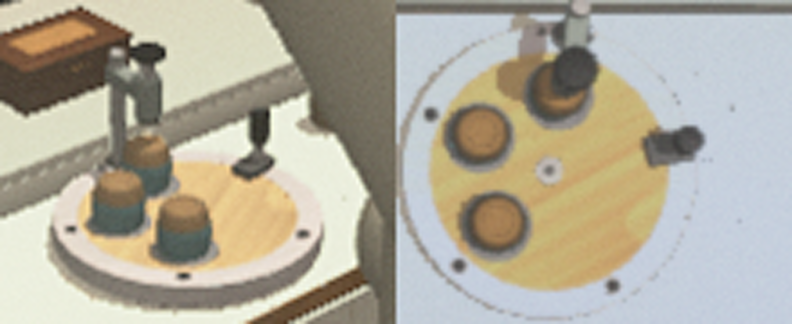

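```bash
python3 -c "
from station import bot
print(bot.sign_off())"
```

```text
the job is handed in; nothing more can be done
None
```

I stamped all three cups in left-to-right order. They stand foot-up on the felt discs, within about 3 mm of centre by the last clear view of each. The pin is home, the plunger is up, and I have handed the job in.

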